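# Toast from the freezer: lever down, then defrost

### The arm

A 7-joint arm with a two-finger parallel gripper is mounted at the origin on a cart in front of the work surface, level with it; the furniture and walls round the work are solid. World frame = base frame: x ahead of the robot, y to its left, z up, the work surface at z = 0. Lengths are in m, angles in rad, forces in N, time in s.
With the tool pointing down it reaches from about 0.425 to 0.875 m from the base axis. Payload 4.7 kg.
Tool frame: the origin (TCP) lies midway between the tips of the shut fingers; the grasp point (between the pads) lies 19 mm behind it; z points along the fingers, y is the line along which they close (so a half turn about z gives the same grasp; the last joint's range is limited). The gripper opens to 87 mm and grips with 3 to 60 N. Pads are 19 mm wide; open, the fingers measure 117 mm over their backs; the gripper's body (75 mm by 190 mm) begins 51 mm behind the grasp point.
Start: joints at [-1.327, 0.321, -0.07, 1.45, 0.023, 1.371, -0.057], TCP at [0.148, 0.633, 0.223] pointing down, gripper open.
Joint ranges: [-2.86, 2.86], [-0.3, 2.09], [-1.38, 1.24], [0.06, 2.45], [-1.56, 4.7], [0.09, 2.05], [-2.69, 2.69]. Speed limits (rad/s): [2.57, 2.57, 3.14, 3.14, 3.14, 3.14, 3.14].

### API

Orientations are given as a rotation vector (axis times angle).
In Python, from bench import ctrl gives the robot as it stands. The module is installed in compiled form; this text tells all that it offers.
- The arm moves only by the shell command python3 -m handwheel 'ROWS' [FORCE]. ROWS is JSON, a list of rows, each a list of 7 numbers: the finger opening in m, from 0 to 0.087, then the shift along the tool's x, y, z in m, then the turn, a rotation vector about the tool's x, y, z in degrees. A call has 1 to 12 rows; each row shifts and turns the commanded pose from where the row before left it, along the tool's axes as they then stand; what a row does not reach is not made up. A row lasts 1/8 s, in which the tool goes at most 62.5 mm and 10.7 degrees, less where a joint would pass 70% of its speed; a pose out of reach is approached as far as the arm can. A call is refused whole if a number of a shift passes 0.0625 or a number of a turn 10.7, either way. A call with a gripper value outside its range is refused whole. The fingers move at their own pace and stop on an object; FORCE is the grip in N (left out, the last holds). Time passes only in rows, so rows that do not move let the fingers close. It gives the time, the measured TCP pose, the force, the opening and the grip force at its end, in the units of the state.
- ctrl.get_state(): the state, without advancing time (a new reading comes with each control period).
- ctrl.get_image(name): name is "scene" or "top" or "wrist"; returns (picture, depth): 480x640x3 uint8, blue, green, red; 480x640 float32, m along the optical axis (not along the pixel's ray), 0 where there is no reading.
- ctrl.camera_info(name): a dict with "intrinsics" (3x3 intrinsics, pixels), "R" (3x3) and "t" (3): a world point X has camera coordinates R X + t. Camera axes: x right, y down, z forward; pixel columns grow to the right and rows downward; lengths in m; the calibration is good to about 2 mm. A picture is of the moment at which its call begins: read the wrist's pose just before it. camera_info takes no time and is no camera call; for the wrist camera it gives the pose at the moment of the call.
- ctrl.close_job(): hands the job in; it is judged then, once.
The state is a dict: "time": time; "joint_positions": joint angles; "qd": joint speeds; "joint_torque": joint torques, N m; "position": TCP position; "tool_rot": TCP orientation; "ft_force": force on the tool from outside, world axes, zero at the start; "torque": the same for the moment, N m; "grip_width": opening from 0.0 (shut) to 1.0 (fully open); "grip_force": force on a finger pad.
Only numpy, scipy, OpenCV 4.12 (cv2) and the standard library are available. Lean on these libraries where they do the work, as an engineer would, in place of code of your own. Each camera call takes 0.05 s, during which the arm holds its last target. There are 200 camera calls.

### The job

The two slices in the toaster are straight from the freezer. With the fingertips only, press the toaster's lever down until it catches at the bottom and stays there by itself, take the fingers off it, then gently press the blue defrost button all the way in and let it spring back up. Nothing is to be picked up: leave the other two buttons, the bread and the breakfast things alone, and do not shove the toaster.

Things in the scene. Friction and masses are not known exactly. Their poses are not given: they have to be found in the camera images.
- toaster: loose two-slice toaster, 260 (its x) x 165 x 160 high, about 1.9 kg, on rubber feet. Origin: centre of its underside, z up. Its black control end faces its own -x (to the robot, turned up to 0.42 rad either way): lever in the middle of that end, a fixed dial low beside it, three buttons in a row on the flat black top at that end (55 mm deep); the two bread slots start 70 mm behind that end
- lever (a joint): how far the lever that lowers the bread is down: 0 at the top (as it starts), 0.040 m fully down. It resists with 5 to 6 N over the first 15 mm, then ever less; past about 27 mm it is over centre and draws itself down, and stays at the bottom with about 5 N; let go before that it comes back up
- lever_top (a point): centre of the flat top of the lever's black thumb pad; the pad is 36 (toaster's x) x 40 (its y) x 11 thick and sticks out 40 mm from the control end. The point lies 24 mm in front of that end, at 150 mm above the worktop when up and 110 mm when down; it moves with the lever
- defrost (a joint): blue defrost button: 0 up, 0.004 m fully in; spring, 0.8 N to start and 4 N at the stop; pops back up when let go
- defrost_top (a point): centre of the top of the blue defrost button (white snowflake), the middle one of the three: 20 across, its top 167 mm above the worktop and 7 mm proud of the toaster's top, 26 mm behind the control end; pressed straight down; it moves with the button
- reheat (a joint): light grey reheat button (three dark bars), 45 mm to the defrost button's +y side (toaster's y, left seen from the robot): 0 up, 0.004 m in; leave alone
- cancel (a joint): light grey cancel button (red cross), 45 mm to the defrost button's -y side (right seen from the robot): 0 up, 0.004 m in; leave alone
- slice_left: loose slice of bread in the left slot, 106 x 15 x 105 high, upright; origin at the centre of its underside. At the start it sticks out of the slot, its top 190 mm above the worktop; it sinks with the lever
- slice_right: the same in the right slot
- honey_jar: loose jar with golden lid, 69 across, 95 high, near the front edge to the left; origin at the centre of its underside
- mug: loose small white cup with blue flowers, 62 x 88 x 50 high, near the front edge to the right; origin at the centre of its underside
- teaspoon: loose steel teaspoon, 133 x 27 x 10, lying along the front edge before the toaster; origin at the centre of its underside

How it is judged:
On the way, in this order (a step that is already met when the one before it is completed fails the run):
1. the lever is fully down, held by its catch with the robot off it (value of joint lever above 0.037 m and contact force between each of the arm, the fingers and toaster below 0.05 N), for 0.2 s.
2. the defrost button is pressed in by the fingers while the lever stays down (value of joint defrost above 0.003 m and value of joint lever above 0.037 m and contact force between the fingers and toaster above 0.5 N), for 0.05 s.
At the end, for the whole second after the job is handed in: The lever is within 3 mm of its lowest position and stays there, both slices have sunk into the toaster, all three buttons are up again (within 1 mm), and the toaster stands flat and still (value of joint lever above 0.037 m and value of joint each of defrost, cancel, reheat below 0.001 m and z of each of slice_left, slice_right in the frame of toaster below 0.052 m and angle between toaster's own z axis and vertical below 0.025 rad and linear speed of toaster below 0.01 m/s); the robot touches nothing.
It fails at once if the cancel or the reheat button was pressed (value of joint any of cancel, reheat above 0.0015 m).
It fails at once if the defrost button was pressed before the lever was down (value of joint defrost above 0.002 m and value of joint lever below 0.025 m).
It fails at once if the button was pressed harder than 30 N, the lever harder than 45 N, the toaster with another part of the robot over 10 N, or the toaster was shoved more than 20 mm, tipped or lifted (contact force between the fingers and toaster above 45 N or distance of toaster from where it was at the start of the episode above 0.02 m or angle between toaster's own z axis and vertical above 0.1 rad or contact force between the arm and toaster above 10 N or (value of joint defrost above 0.0005 m and contact force between the fingers and toaster above 30 N)).
It fails at once if the robot touched or lifted the bread (contact force between any of the arm, the fingers and slice_left above 0.5 N or contact force between any of the arm, the fingers and slice_right above 0.5 N or height (world z) of any of slice_left, slice_right above 0.105 m).
It fails at once if a breakfast thing was moved more than 10 mm (distance of any of honey_jar, mug, teaspoon from where it was at the start of the episode above 0.01 m).
It also fails if it takes over 35 s, if anything falls off the work surface, if the arm or the gripper's body presses on something with over 40 N, if the wrist force passes 120 N, or if a joint passes its speed limit or range.

## Working session

There is one attempt and no reset: what is moved stays moved. The work goes in short steps, Python scripts to look and compute and a shell command to move; the robot and the scene stay as the last step left them, time stands still between calls to the robot, and variables do not carry over. Pictures are saved under pics/ and viewed, at most 10 in all, crops included, and the job is handed in when it is done.

```bash
mkdir -p pics; python3 - <<'E'
from bench import ctrl
import cv2,numpy as np
for n in ("scene","top"):
    c=ctrl.camera_info(n); im,d=ctrl.get_image(n)
    cv2.imwrite(f"pics/{n}0.png",im); np.savez(f"{n}0.npz",im=im,d=d,K=c["intrinsics"],R=c["R"],t=c["t"])
s=ctrl.get_state(); print(s["time"],s["position"],s["tool_rot"],s["ft_force"])
E
```

```text
0.1 [0.14796783 0.63240076 0.22153249] [-3.60013697e-01 -3.12079540e+00  2.85190479e-03] [-0.30814526  0.20950805  0.0637579 ]
```

View pics/top0.png

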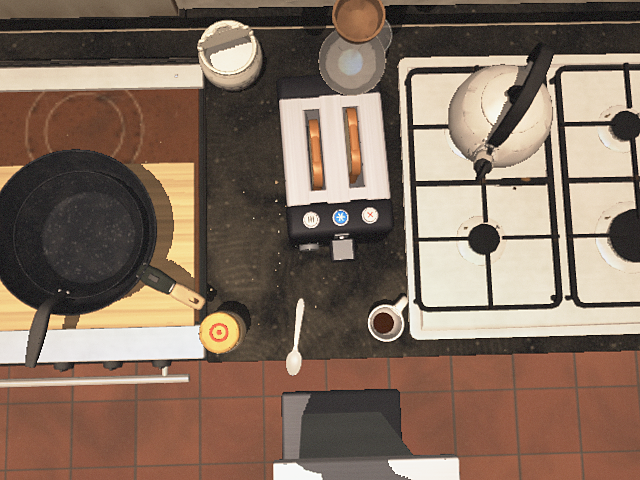

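View pics/scene0.png

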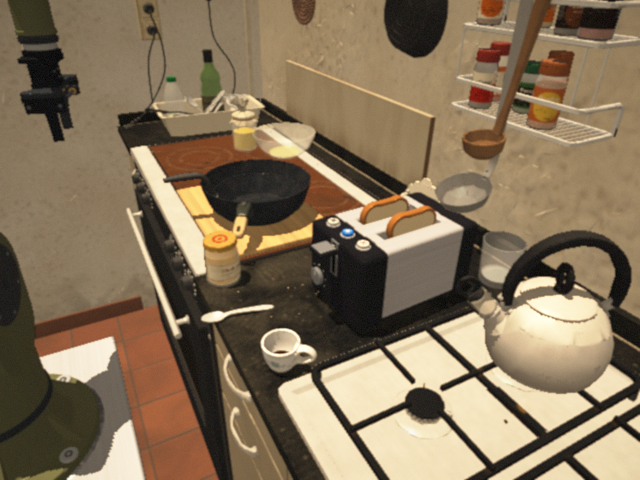

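Top view: reheat button at about (311,219), blue defrost (341,217), cancel (370,215), lever pad about (343,247). The toaster is turned only slightly.

```bash
cat > h.py <<'E'
import numpy as np
def load(n):
    z=np.load(n); return z["im"],z["d"],z["K"],z["R"],z["t"]
def at_z(z,uv,h):
    "pixel -> world point on plane z=h"
    _,_,K,R,t=z; r=R.T@np.linalg.inv(K)@[*uv,1]; c=-R.T@t
    return c+r*(h-c[2])/r[2]
def depth_pt(z,uv):
    _,d,K,R,t=z; u,v=uv; q=np.median(d[v-1:v+2,u-1:u+2])
    return R.T@(np.linalg.inv(K)@[u,v,1]*q-t)
E
python3 - <<'E'
from h import *; import cv2
z=load("top0.npz"); im=z[0]
for n,uv,h in (("reheat",(311,219),.167),("defrost",(341,217),.167),("cancel",(370,215),.167),("lever",(343,247),.150),("corner L",(287,207),.160),("corner R",(390,201),.160),("ladle",(360,18),.2),("kettle",(480,170),.15)):
    print(n,at_z(z,uv,h).round(4),depth_pt(z,uv).round(4))
cv2.imwrite("pics/crop.png",cv2.resize(im[180:270,275:400],None,fx=6,fy=6,interpolation=cv2.INTER_CUBIC))
E
```

```text
reheat [0.5402 0.0866 0.167 ] [0.5403 0.0866 0.1662]
defrost [0.5422 0.0411 0.167 ] [0.5423 0.0411 0.1662]
cancel [ 0.5443 -0.003   0.167 ] [ 0.5445 -0.0031  0.1658]
lever [0.4983 0.0385 0.15  ] [0.4983 0.0385 0.15  ]
corner L [0.5607 0.1227 0.16  ] [0.5623 0.123  0.151 ]
corner R [ 0.5664 -0.0352  0.16  ] [ 0.5676 -0.0361  0.1536]
ladle [0.8425 0.0049 0.2   ] [0.8052 0.0124 0.2733]
kettle [ 0.6144 -0.1796  0.15  ] [ 0.612  -0.1767  0.1599]
```

View pics/crop.png

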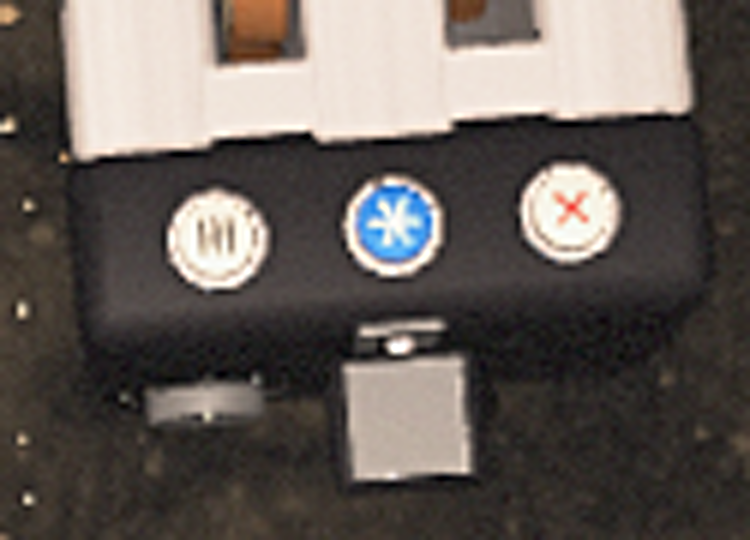

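Enlarged crop: defrost centre maps to (340.7,217.5), pad centre to (343,249.5), and the button row gives a yaw of about 0.08 rad. Heights, the 45 mm button pitch and the 50 mm button-to-lever distance all agree with the task text. First I shut the fingers, rise, and turn the tool to the toaster's axes.

```bash
cat > go.py <<'E'
import sys,numpy as np
from bench import ctrl
from scipy.spatial.transform import Rotation as Ro
s=ctrl.get_state(); R=Ro.from_rotvec(s["tool_rot"])
tgt=np.array([float(a) for a in sys.argv[1:4]])
print("t",s["time"],"pos",np.round(s["position"],4),"F",np.round(s["ft_force"],2))
print("shift tool mm",(R.inv().apply(tgt-s["position"])*1000).round(1),"turn deg",np.degrees((R.inv()*Ro.from_matrix(np.array([[-np.cos(.08),-np.sin(.08),0],[-np.sin(.08),np.cos(.08),0],[0,0,-1]]).T)).as_rotvec()).round(1))
E
python3 -m handwheel '[[0,0,0,-0.03,0,0,-9],[0,0,0,-0.03,0,0,-9],[0,0,0,0,0,0,0]]' 20; python3 go.py 0.492 0.037 0.27
```

```text
time: 0.48
position: [0.1483, 0.6341, 0.2851]
tool_rot: [-0.132, 3.138, 0.007]
ft_force: [-0.6, 0.8, 0.3]
grip_width: 0.747
grip_force: 0.0
t 0.475 pos [0.1483 0.6341 0.2851] F [-0.65  0.85  0.28]
shift tool mm [-292.4 -623.9   12.7] turn deg [0.3 0.1 0.2]
```

```bash
python3 -m handwheel '[[0,-0.024,-0.052,0,0,0,0],[0,-0.024,-0.052,0,0,0,0],[0,-0.024,-0.052,0,0,0,0],[0,-0.024,-0.052,0,0,0,0],[0,-0.024,-0.052,0,0,0,0],[0,-0.024,-0.052,0,0,0,0],[0,-0.024,-0.052,0,0,0,0],[0,-0.024,-0.052,0,0,0,0],[0,-0.024,-0.052,0,0,0,0],[0,-0.024,-0.052,0,0,0,0],[0,-0.024,-0.052,0,0,0,0],[0,-0.024,-0.052,0,0,0,0]]'; python3 go.py 0.490 0.037 0.17
```

```text
time: 1.98
position: [0.4877, 0.0337, 0.2814]
tool_rot: [0.13, -3.138, -0.0]
ft_force: [0.7, 1.0, 0.2]
grip_width: 0.004
grip_force: 0.0
t 1.975 pos [0.4877 0.0337 0.2814] F [0.74 1.03 0.2 ]
shift tool mm [ -2.7   3.1 111.4] turn deg [ 0.  -0.1  0.2]
```

```bash
python3 -m handwheel '[[0,-0.001,0.001,0.04,0,0,0],[0,-0.001,0.001,0.04,0,0,0],[0,-0.001,0.001,0.03,0,0,0],[0,0,0,0,0,0,0],[0,0,0,0,0,0,0]]'; python3 go.py 0.490 0.037 0.108; python3 - <<'E'
from bench import ctrl; import cv2
im,_=ctrl.get_image("scene"); cv2.imwrite("pics/s1.png",cv2.resize(im[100:340,230:510],None,fx=2.5,fy=2.5))
E
```

```text
time: 2.6
position: [0.4907, 0.0387, 0.1732]
tool_rot: [-0.131, 3.138, 0.0]
ft_force: [0.5, 0.3, 0.3]
grip_width: 0.007
grip_force: 0.0
t 2.6 pos [0.4907 0.0387 0.1732] F [0.52 0.27 0.35]
shift tool mm [ 0.9 -1.6 65.2] turn deg [0.  0.  0.2]
```

View pics/s1.png

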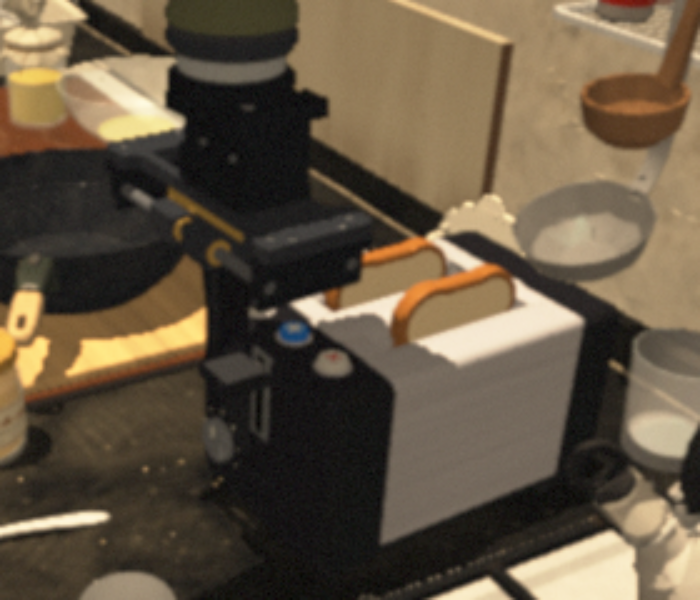

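The shut fingers hang just above the lever pad (crop pixel 235,355), with the gripper body clear of the bread and buttons. I press the lever now.

```bash
python3 -m handwheel '[[0,0.001,-0.001,0.01,0,0,0],[0,0,0,0.008,0,0,0],[0,0,0,0.005,0,0,0],[0,0,0,0.005,0,0,0],[0,0,0,0.005,0,0,0]]'; python3 -m handwheel '[[0,0,0,0.005,0,0,0],[0,0,0,0.005,0,0,0],[0,0,0,0.005,0,0,0],[0,0,0,0.005,0,0,0],[0,0,0,0.005,0,0,0],[0,0,0,0.003,0,0,0],[0,0,0,0.002,0,0,0],[0,0,0,0,0,0,0]]'; python3 go.py 0.490 0.037 0.108
```

```text
time: 3.28
position: [0.4892, 0.0375, 0.14]
tool_rot: [0.132, -3.138, -0.001]
ft_force: [-3.0, 0.1, 6.4]
grip_width: 0.005
grip_force: 3.1
time: 4.28
position: [0.4894, 0.0376, 0.1103]
tool_rot: [0.132, -3.138, -0.001]
ft_force: [-3.0, -0.5, 5.7]
grip_width: 0.008
grip_force: 3.2
t 4.275 pos [0.4894 0.0376 0.1103] F [-2.97 -0.53  5.7 ]
shift tool mm [-0.5 -0.6  2.3] turn deg [ 0.  -0.   0.2]
```

```bash
python3 -m handwheel '[[0,0,0,0.0015,0,0,0],[0,0,0,0.001,0,0,0],[0,0,0,0,0,0,0]]'; python3 -m handwheel '[[0,0,0,-0.01,0,0,0],[0,0,0,-0.03,0,0,0],[0,0,0,-0.04,0,0,0],[0,0,0,-0.03,0,0,0],[0,0,0,0,0,0,0],[0,0,0,0,0,0,0]]'; python3 - <<'E'
from bench import ctrl; import cv2,numpy as np
from h import *
c=ctrl.camera_info("top"); im,d=ctrl.get_image("top"); np.savez("top1.npz",im=im,d=d,K=c["intrinsics"],R=c["R"],t=c["t"])
i2,_=ctrl.get_image("scene")
cv2.imwrite("pics/s2.png",np.vstack([cv2.resize(im[180:280,275:400],(500,400))[:290],cv2.resize(i2[190:340,300:500],(500,375))[:300]]))
E
python3 go.py 0.5415 0.0413 0.17
```

```text
time: 4.65
position: [0.4894, 0.0376, 0.1101]
tool_rot: [0.132, -3.138, -0.003]
ft_force: [-10.0, -1.9, 23.4]
grip_width: 0.008
grip_force: 11.5
time: 5.4
position: [0.489, 0.0376, 0.2162]
tool_rot: [0.133, -3.138, 0.0]
ft_force: [-0.4, 0.9, -0.7]
grip_width: 0.006
grip_force: 0.0
t 5.5 pos [0.4886 0.0375 0.2157] F [ 0.12  0.35 -0.52]
shift tool mm [-53.1  -0.6  45.6] turn deg [-0.  -0.1  0.2]
```

View pics/s2.png

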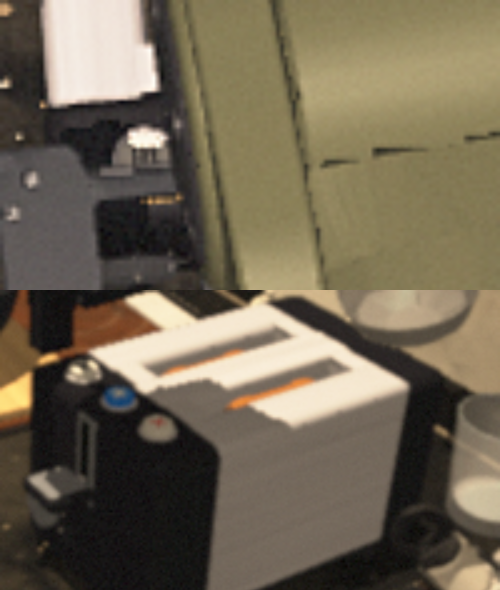

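The lever stays at the bottom, the bread has sunk, and the blue button is still at scene pixel (348,233), so the toaster did not move. I now go to the defrost button.

```bash
python3 -m handwheel '[[0,-0.027,0,0,0,0,0],[0,-0.026,-0.0005,0,0,0,0],[0,0,0,0.02,0,0,0],[0,0,0,0.018,0,0,0],[0,0,0,0,0,0,0],[0,0,0,0,0,0,0]]'; python3 go.py 0.5415 0.0413 0.163
```

```text
time: 6.25
position: [0.5423, 0.0416, 0.1793]
tool_rot: [-0.133, 3.139, 0.0]
ft_force: [-0.1, -0.5, 1.0]
grip_width: 0.002
grip_force: 0.0
t 6.25 pos [0.5423 0.0416 0.1793] F [-0.14 -0.48  0.97]
shift tool mm [ 0.8 -0.2 16.3] turn deg [0.  0.  0.3]
```

```bash
python3 -m handwheel '[[0,0,0,0.006,0,0,0],[0,0,0,0.004,0,0,0],[0,0,0,0.002,0,0,0],[0,0,0,0.002,0,0,0],[0,0,0,0.001,0,0,0],[0,0,0,0.0005,0,0,0],[0,0,0,0,0,0,0]]'
```

```text
time: 7.12
position: [0.5422, 0.0416, 0.1637]
tool_rot: [0.133, -3.139, -0.0]
ft_force: [-2.5, -0.1, 3.3]
grip_width: 0.006
grip_force: 1.8
```

```bash
python3 -m handwheel '[[0,0,0,0.0008,0,0,0],[0,0,0,0.0005,0,0,0],[0,0,0,0,0,0,0]]'
```

```text
time: 7.5
position: [0.5422, 0.0416, 0.1633]
tool_rot: [0.132, -3.139, -0.001]
ft_force: [-4.7, -0.2, 9.2]
grip_width: 0.006
grip_force: 4.6
```

9 N at 163 mm means the button is at its stop. Now lift off and check.

```bash
python3 -m handwheel '[[0,0,0,-0.01,0,0,0],[0,0,0,-0.03,0,0,0],[0,0,0,-0.05,0,0,0],[0,0,0,-0.05,0,0,0],[0,0,0,0,0,0,0],[0,0,0,0,0,0,0],[0,0,0,0,0,0,0]]'; python3 - <<'E'
from bench import ctrl; import cv2
im,_=ctrl.get_image("scene"); cv2.imwrite("pics/s3.png",cv2.resize(im[190:340,300:500],None,fx=3,fy=3))
print(ctrl.get_state()["ft_force"])
E
```

```text
time: 8.38
position: [0.5417, 0.0415, 0.3007]
tool_rot: [0.132, -3.136, 0.001]
ft_force: [-0.6, -0.6, 0.7]
grip_width: 0.002
grip_force: 0.0
[-0.58247684  0.34047922 -0.29995937]
```

View pics/s3.png

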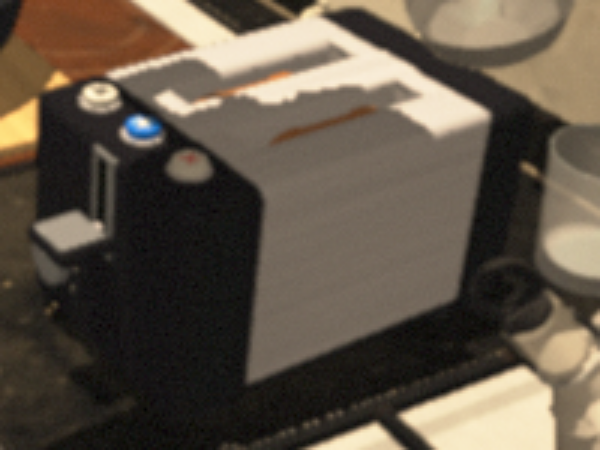

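The lever is down (crop 70,230), the blue button is up again (142,127), the bread has sunk and the robot is clear.

```bash
python3 -c "
from bench import ctrl
print(ctrl.close_job())"
```

```text
the job is handed in; nothing more can be done
None
```

The lever was pressed until it caught and stays down, the defrost button was pressed to its stop and sprang back up, and the job is handed in; the close-up before hand-in showed the bread sunk, the other two buttons up and the toaster not visibly moved, but the hand-in returned no verdict.

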